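# Put the parts of the stacking toys back with their own kind

## Task

The turned wooden parts of the stacking toys have been left in two piles on the bench. Take the piles apart and put every part away with its kind: each ring over the rod of the stand that already holds rings of its size, lying flat on top of them, and the round-topped head standing upright in the free end of the tray that holds the other heads. Lower the parts into place rather than dropping them.

Things in the scene. Friction and masses are not known exactly. Their poses are not given: they have to be found in the camera images.
- ring68_centre (a point): largest loose ring: plain pale turned wood, outer diameter 68 mm, bore 24 mm, 22 mm high, lying flat; the point is its centre, half-way up (11 mm above its underside), z up its axis
- ring58_centre (a point): second largest loose ring: plain pale turned wood, outer diameter 58 mm, bore 24 mm, 22 mm high, lying flat; the point is its centre, half-way up (11 mm above its underside), z up its axis
- ring48_centre (a point): third largest loose ring: plain pale turned wood, outer diameter 48 mm, bore 24 mm, 22 mm high, lying flat; the point is its centre, half-way up (11 mm above its underside), z up its axis
- ring38_centre (a point): smallest loose ring: plain pale turned wood, outer diameter 38 mm, bore 24 mm, 22 mm high, lying flat; the point is its centre, half-way up (11 mm above its underside), z up its axis
- head_centre (a point): loose toy head: plain pale turned wood, a solid round-topped knob without a hole, 32 mm in diameter, 38 mm high, flat foot 30 mm across; straight sides from 3 to 23 mm above its foot; the point is its centre, 19 mm above its foot, z up
- stand68_seat (a point): spindle stand for the largest rings, fixed to the bench: a turned wooden foot 96 mm in diameter and 16 mm high with a thin upright steel rod (8 mm) on which two rings of 68 mm already sit (they stay there); the point is on the rod's axis at the top of those two rings, 60 mm above the bench, where the underside of the next ring comes to rest; the rod stands 34 mm above this point; z up
- stand58_seat (a point): spindle stand for the second largest rings, fixed to the bench: a turned wooden foot 96 mm in diameter and 16 mm high with a thin upright steel rod (8 mm) on which two rings of 58 mm already sit (they stay there); the point is on the rod's axis at the top of those two rings, 60 mm above the bench, where the underside of the next ring comes to rest; the rod stands 34 mm above this point; z up
- stand48_seat (a point): spindle stand for the third largest rings, fixed to the bench: a turned wooden foot 96 mm in diameter and 16 mm high with a thin upright steel rod (8 mm) on which two rings of 48 mm already sit (they stay there); the point is on the rod's axis at the top of those two rings, 60 mm above the bench, where the underside of the next ring comes to rest; the rod stands 34 mm above this point; z up
- stand38_seat (a point): spindle stand for the smallest rings, fixed to the bench: a turned wooden foot 96 mm in diameter and 16 mm high with a thin upright steel rod (8 mm) on which two rings of 38 mm already sit (they stay there); the point is on the rod's axis at the top of those two rings, 60 mm above the bench, where the underside of the next ring comes to rest; the rod stands 34 mm above this point; z up
- head_tray_spot (a point): shallow plywood tray for heads, fixed to the bench: outside 110 by 170 mm, walls 6 mm thick, rim 16 mm above the bench, floor 6 mm above the bench; two heads already stand at one end; the point lies on the floor in the middle of the free space at the other end, 85 mm from the line of those two heads; its y axis points along the tray's length away from them, z up
Things that resemble listed ones, but are neither listed nor needed, are in the scene too. Leave any black or green look-alike of the part that bears ring38_centre alone.

How it is judged (in metres and radians):
At the end, for the whole second after the job is handed in: Each ring is round the rod of the stand with rings of its size (axes within 9.5 mm), flat on them (height within 4 mm, tilt under 0.12 rad); the head stands on the tray floor (tilt under 0.15 rad, height within 4 mm) within 30 mm of the middle of the free space; all at rest (horizontal distance between ring68_centre and stand68_seat below 0.0095 m and z of ring68_centre in the frame of stand68_seat between 0.007 and 0.015 m and angle between each of ring68_centre, ring58_centre, ring48_centre, ring38_centre's own z axis and vertical below 0.12 rad and linear speed of each of ring68, ring58, ring48, ring38, head below 0.02 m/s and horizontal distance between ring58_centre and stand58_seat below 0.0095 m and z of ring58_centre in the frame of stand58_seat between 0.007 and 0.015 m and horizontal distance between ring48_centre and stand48_seat below 0.0095 m and z of ring48_centre in the frame of stand48_seat between 0.007 and 0.015 m and horizontal distance between ring38_centre and stand38_seat below 0.0095 m and z of ring38_centre in the frame of stand38_seat between 0.007 and 0.015 m and horizontal distance between head_centre and head_tray_spot below 0.03 m and z of head_centre in the frame of head_tray_spot between 0.015 and 0.023 m and angle between head_centre's own z axis and vertical below 0.15 rad); the robot touches nothing.
It fails at once if a part is dropped onto its place (faster than 0.6 m/s close above it) instead of being lowered ((horizontal distance between ring68_centre and stand68_seat below 0.0095 m and z of ring68_centre in the frame of stand68_seat between 0 and 0.04 m and linear speed of ring68 above 0.6 m/s) or (horizontal distance between ring58_centre and stand58_seat below 0.0095 m and z of ring58_centre in the frame of stand58_seat between 0 and 0.04 m and linear speed of ring58 above 0.6 m/s) or (horizontal distance between ring48_centre and stand48_seat below 0.0095 m and z of ring48_centre in the frame of stand48_seat between 0 and 0.04 m and linear speed of ring48 above 0.6 m/s) or (horizontal distance between ring38_centre and stand38_seat below 0.0095 m and z of ring38_centre in the frame of stand38_seat between 0 and 0.04 m and linear speed of ring38 above 0.6 m/s) or (horizontal distance between head_centre and head_tray_spot below 0.03 m and z of head_centre in the frame of head_tray_spot between 0 and 0.05 m and linear speed of head above 0.6 m/s)).
It also fails if it takes over 115 s, if anything falls off the work surface, if the arm or the gripper's body presses on something with over 40 N, if the wrist force passes 120 N, or if a joint passes its speed limit or range.

## Robot

A 6-joint arm with a two-finger parallel gripper is mounted at the origin on the work surface. World frame = base frame: x ahead of the robot, y to its left, z up, the work surface at z = 0. Lengths are in mm, angles in rad, forces in N, time in s.
With the tool pointing down it reaches from about 350 to 950 mm from the base axis. Payload 17.4 kg.
Tool frame: the origin (TCP) lies between the finger pads; the fingertips stand 19 mm ahead of it and the grasp point (between the pads) is the TCP; z points along the fingers, y is the line along which they close (so a half turn about z gives the same grasp; the last joint's range is limited). The gripper opens to 93 mm and grips with 3 to 60 N. Pads are 15 mm wide; open, the fingers measure 128 mm over their backs; the gripper's body (75 mm by 188 mm) begins 65 mm behind the grasp point.
Start: joints at [-1.229, 0.116, 1.442, -0, 1.584, -0.038], TCP at [250.237, -626.908, 237.646] pointing down, gripper open.
Joint ranges: [-2.83, 2.83], [-0.83, 2.19], [0.07, 2.5], [-1.14, 4.28], [0.01, 3], [-2.97, 2.97]. Speed limits (rad/s): [1.89, 1.89, 2.22, 3.14, 3.14, 3.14].

## Interface

Orientations are given as [roll, pitch, yaw] about the fixed x, y, z axes, in that order (R = Rz(yaw) Ry(pitch) Rx(roll)).
In Python, from station import arm, viewer gives the robot as it stands. The module is installed in compiled form; this text tells all that it offers.
- The arm moves only by the tool drive_tool, never from a script. Its argument "motion" is a list of rows, each a list of 4 numbers: the shift along the tool's x, y, z in m, then the turn about the tool's z in degrees. A call has 1 to 8 rows; each row is the pose to reach, as a shift and turn from the pose commanded when the call began, along the tool's axes at that moment; what a row does not reach only later rows make up. A row lasts 1/10 s, in which the tool goes at most 50 mm and 8.59 degrees, less where a joint would pass 70% of its speed; a pose out of reach is approached as far as the arm can. A call with a gripper value outside its range is refused whole. "fingers" is the closure in counts, from 0 (fully open) to 255 (shut), set as the call begins (left out, the last holds). The fingers move at their own pace and stop on an object; "squeeze" is the grip in N (left out, the last holds). Time passes only in rows, so rows that repeat a pose let the fingers close. It gives the time, the measured TCP pose, the force and the opening at its end, in the units of the state.
- arm.observe(): the state, without advancing time (a new reading comes with each control period).
- viewer.read_camera(name): name is "scene" or "top" or "wrist"; returns the picture (420x560x3 uint8, red, green, blue); there is no depth.
- viewer.camera_model(name): a dict with "camera_matrix" (3x3 intrinsics, pixels), "position" and "attitude" of the camera in the world. Camera axes: x right, y up, looking along -z (the intrinsics and any distortion apply to the point x, -y, -z); pixel columns grow to the right and rows downward; lengths in mm; the calibration is good to about 2 mm. A picture is of the moment at which its call begins: read the wrist's pose just before it. camera_model takes no time and is no camera call; for the wrist camera it gives the pose at the moment of the call.
- arm.job_done(): hands the job in, once; it reports no verdict.
Trained networks look in the newest picture that a camera, given by its name, has taken for a name from the list of things; names that differ only in an ending like _2 or _b are one class to them, and where a whole thing is asked for, a point or a joint stands for the part that bears it (a point fixed in the world has none). Each returns a list of dicts, best first, with "p" (0 to 1); they miss things now and then, are a little off and sometimes report something else, mostly with a low value. They report only what shows in the picture. A call takes as long as a camera call. They do not tell look-alikes from the thing itself.
- viewer.boxes_of(camera, query): "pixel" ([row, column] in pixels, amid what is visible of it).
- viewer.pinpoint(camera, query): "pixel" ([row, column] in pixels: a listed point, or the origin of a listed thing).
The state is a dict: "time": time; "joint_positions": joint angles; "qd": joint speeds; "joint_efforts": joint torques, N m; "ee_pos": TCP position; "tcp_rot": TCP orientation; "wrist_force": force on the tool from outside, world axes, zero at the start; "torque": the same for the moment, N m; "width": finger opening in mm.
Only numpy, scipy, OpenCV 4.12 (cv2) and the standard library are available. Lean on these libraries where they do the work, as an engineer would, in place of code of your own. Each camera call takes 0.05 s, during which the arm holds its last target. There are 200 camera calls.

## Working session

There is one attempt and no reset: what is moved stays moved. The work goes in short steps, Python scripts to look and compute and a tool call to move; the robot and the scene stay as the last step left them, time stands still between calls to the robot, and variables do not carry over. Pictures are saved under pics/ and viewed, on a budget of 14 in all, crops included, one or two more only if the job needs it, and the job is handed in when it is done.

Besides the shell and the picture viewer there is one more tool, called after ">>>" as name([rows], argument=value, ...), one row to a line, values as JSON. drive_tool: Moves the arm, as the interface text tells. Its arguments: {"type":"object","properties":{"motion":{"type":"array"},"fingers":{"type":"number"},"squeeze":{"type":"number"}},"required":["motion"]}

```bash
mkdir -p pics; python3 - <<'E'
from station import arm, viewer
import cv2, numpy as np
print(arm.observe())
for n in ["scene","top","wrist"]:
    im=viewer.read_camera(n); cv2.imwrite(f"pics/{n}0.png",im[:,:,::-1])
    print(n,viewer.camera_model(n))
    if n!="wrist":
        for q in ["ring68_centre","ring58_centre","ring48_centre","ring38_centre","head_centre","stand68_seat","stand58_seat","stand48_seat","stand38_seat","head_tray_spot"]:
            print(q,[(np.round(d["pixel"],1).tolist(),round(d["p"],2)) for d in viewer.pinpoint(n,q)])
E
```

```text
{'time': 0.0, 'joint_positions': array([-1.22879468e+00,  1.16492487e-01,  1.44228604e+00, -2.37868972e-06,
        1.58397708e+00, -3.77918825e-02]), 'qd': array([-0.00156755,  0.00172842, -0.00023053, -0.00130256, -0.00137149,
       -0.00025325]), 'joint_efforts': array([ 2.61580317e-05, -7.21266603e+01, -6.22615170e+01,  7.78875360e-02,
        2.36111454e-02, -8.43009093e-05]), 'ee_pos': array([ 250.176439  , -626.7287501 ,  236.88787746]), 'tcp_rot': array([-3.14043044e+00, -4.15630486e-05,  3.79793480e-01]), 'wrist_force': array([-0.19180202, -0.26523524,  0.10105317]), 'torque': array([-0.01122588, -0.01613579, -0.02857728]), 'width': 93.47047323572974}
scene {'camera_matrix': array([[460.76602033,   0.        , 273.12499798],
       [  0.        , 460.76602033, 206.67010933],
       [  0.        ,   0.        ,   1.        ]]), 'position': array([1094.59707325, -538.86512438,  672.1132105 ]), 'attitude': array([ 0.92186204, -0.009976  ,  0.81689367])}
ring68_centre [([188.3, 298.6], 0.75)]
ring58_centre [([228.6, 224.2], 0.65)]
ring48_centre [([222.3, 220.2], 0.61)]
ring38_c
[... 766 characters left out ...]
centre [([223.6, 302.5], 0.57)]
ring38_centre [([260.6, 231.7], 0.64), ([230.3, 254.7], 0.56), ([223.8, 222.0], 0.54)]
head_centre [([227.0, 303.7], 0.41)]
stand68_seat [([208.2, 130.8], 0.77), ([223.5, 306.0], 0.25)]
stand58_seat [([161.9, 202.1], 0.91), ([224.5, 220.2], 0.74)]
stand48_seat [([164.5, 351.7], 0.82)]
stand38_seat [([196.4, 422.5], 0.75)]
head_tray_spot [([159.4, 273.7], 0.84)]
wrist {'camera_matrix': array([[319.58729681,   0.        , 274.03712681],
       [  0.        , 319.58729681, 209.8984182 ],
       [  0.        ,   0.        ,   1.        ]]), 'position': array([ 321.52104257, -598.08550481,  384.73737375]), 'attitude': array([-0.27908391,  0.00168824, -1.1899656 ])}
```

View pics/scene0.png

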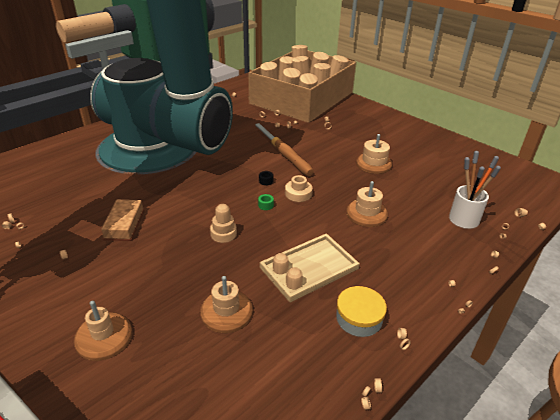

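View pics/top0.png

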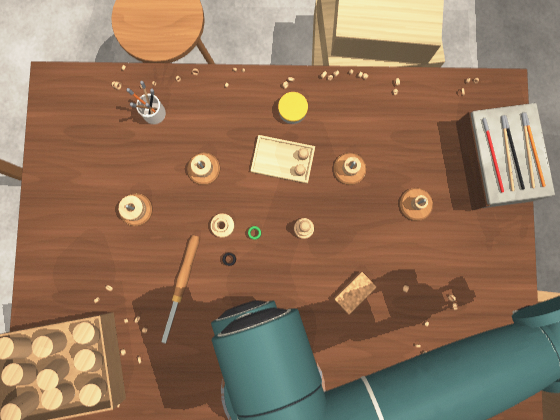

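The two piles are ring68 with a pale small ring on top (scene 298,187; top 222,225), and a ring, a ring and the head (scene 223,222; top 304,228). Three things could be taken for ring38: black at scene (266,178), green at (265,202), and pale on top of the ring68 pile at (299,184). I choose the pale one.

```bash
cat > h.py <<'E'
from station import arm, viewer
import cv2, numpy as np
from scipy.spatial.transform import Rotation as Ro
from scipy.optimize import least_squares
def ray(cm,px):
    K=cm["camera_matrix"]; R=Ro.from_euler('xyz',cm["attitude"]).as_matrix()
    d=R@np.array([(px[1]-K[0,2])/K[0,0],-(px[0]-K[1,2])/K[1,1],-1]); return cm["position"],d
def at_z(cm,px,z):
    p,d=ray(cm,px); return p+d*(z-p[2])/d[2]
def proj(cm,X):
    K=cm["camera_matrix"]; R=Ro.from_euler('xyz',cm["attitude"]).as_matrix()
    c=R.T@(np.asarray(X,float)-cm["position"]); c=c/-c[2]
    return np.array([K[1,2]-K[1,1]*c[1],K[0,2]+K[0,0]*c[0]])
def tool_shift(dxyz,rot):   # world shift (mm) -> tool axes (m)
    return Ro.from_euler('xyz',rot).as_matrix().T@np.asarray(dxyz,float)/1000
E
python3 - <<'E'
from h import *
T=viewer.camera_model("top");S=viewer.camera_model("scene")
for n,t,s,z in [("r68",(224.5,225.1),(188.3,298.6),11),("r38",(223.8,222),(184.4,299.1),33),("r58",(226.3,302.4),(228.6,224.2),11),("r48",(223.6,302.5),(222.3,220.2),33),("head",(227,303.7),(212.1,220.4),63),
 ("s68",(208.2,130.8),(143.2,377.1),60),("s58",(161.9,202.1),(192.7,374.4),60),("s48",(164.5,351.7),(289.5,224),60),("s38",(196.4,422.5),(313.6,98.5),60),("tray",(159.4,273.7),(257.5,325),6)]:
    print(n,at_z(T,t,z).round(1),at_z(S,s,z).round(1))
a=cv2.imread("pics/scene0.png");b=cv2.imread("pics/top0.png")
E
```

```text
r68 [459.7 145.6  11. ] [451.2 161.9  11. ]
r38 [459.6 152.2  33. ] [461.8 151.5  33. ]
r58 [458.4 -76.6  11. ] [449.  -73.4  11. ]
r48 [464.1 -75.7  33. ] [447.7 -81.9  33. ]
head [452.  -77.6  63. ] [450.9 -81.6  63. ]
s68 [496.4 404.9  60. ] [493.2 419.   60. ]
s58 [631.3 210.6  60. ] [628.8 226.2  60. ]
s48 [ 631.1 -211.    60. ] [ 628.9 -212.8   60. ]
s38 [ 543.7 -408.5   60. ] [ 529.1 -400.8   60. ]
tray [654.    9.4   6. ] [660.4  26.8   6. ]
```

>>> drive_tool([
  [0.395, -0.436, 0, 21.8],
  [0.395, -0.436, 0, 21.8],
  [0.395, -0.436, 0, 21.8],
  [0.395, -0.436, 0, 21.8],
  [0.395, -0.436, 0, 21.8],
  [0.395, -0.436, 0, 21.8],
  [0.395, -0.436, 0, 21.8],
  [0.395, -0.436, 0, 21.8],
])

```text
time: 1.95
ee_pos: [389.9, -250.2, 237.9]
tcp_rot: [3.141, -0.001, -0.001]
wrist_force: [1.3, -0.6, -0.5]
width: 92.9
```

>>> drive_tool([
  [0.055, -0.15, 0, 0],
  [0.055, -0.15, 0, 0],
  [0.055, -0.15, 0, 0],
  [0.055, -0.15, 0, 0],
  [0.055, -0.15, 0, 0],
  [0.055, -0.15, 0, 0],
])

```text
time: 2.55
ee_pos: [444.7, -102.8, 237.7]
tcp_rot: [3.141, 0.0, -0.001]
wrist_force: [0.7, 0.1, -0.6]
width: 93.1
```

```bash
cat >> h.py <<'E'
def look(name,qs,tag):
    o=arm.observe(); cm=viewer.camera_model(name); im=viewer.read_camera(name)
    cv2.imwrite(f"pics/{tag}.png",im[:,:,::-1]); print(o["time"],o["ee_pos"].round(1),o["tcp_rot"].round(3))
    for q,z in qs:
        for d in viewer.pinpoint(name,q): 
            if d["p"]>.25: print(q,np.round(d["pixel"],1),round(d["p"],2),at_z(cm,d["pixel"],z).round(1))
    return im,cm
E
python3 - <<'E'
from h import *
im,cm=look("wrist",[("head_centre",63),("ring48_centre",33),("ring58_centre",11)],"w1")
print(cm["position"].round(1),cm["attitude"].round(3))
E
```

```text
2.55 [ 444.7 -102.8  237.7] [ 3.141e+00  0.000e+00 -1.000e-03]
head_centre [183.6 251.6] 0.97 [457. -79.  63.]
ring48_centre [180.2 256. ] 0.88 [454.8 -81.8  33. ]
[ 521.5 -102.5  384.7] [-0.28   0.002 -1.57 ]
```

View pics/w1.png

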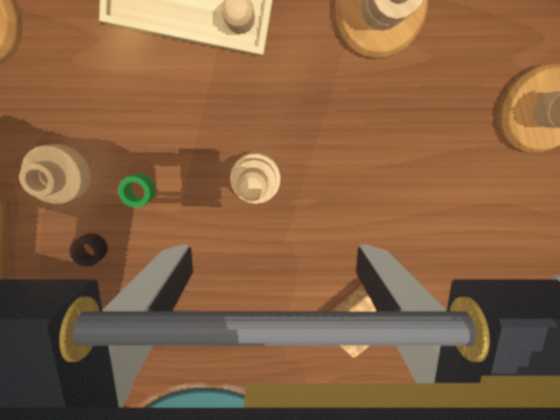

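The wrist view shows pile B at (255,178), with the head on top. The green ring (137,190) and the black ring (88,250) stand apart from pile A (55,175).

>>> drive_tool([
  [0.011, -0.023, 0.04, 0],
  [0.011, -0.023, 0.08, 0],
  [0.011, -0.023, 0.12, 0],
  [0.011, -0.023, 0.15, 0],
  [0.011, -0.023, 0.17, 0],
  [0.011, -0.023, 0.17, 0],
  [0.011, -0.023, 0.17, 0],
], squeeze=20)

```text
time: 3.45
ee_pos: [456.0, -79.7, 68.3]
tcp_rot: [3.142, -0.0, -0.002]
wrist_force: [-0.0, 0.4, 0.1]
width: 92.9
```

>>> drive_tool([
  [0, 0, 0, 0],
  [0, 0, 0, 0],
  [0, 0, 0, 0],
  [0, 0, 0, 0],
  [0, 0, 0, 0],
  [0, 0, 0, 0],
  [0, 0, 0, 0],
  [0, 0, 0, 0],
], fingers=200)

```text
time: 4.25
ee_pos: [455.9, -79.0, 67.6]
tcp_rot: [-3.142, 0.0, -0.001]
wrist_force: [-0.8, -0.0, -0.4]
width: 33.5
```

>>> drive_tool([
  [0, 0, -0.01, 0],
  [0, 0, -0.05, 0],
  [0, 0, -0.1, 0],
  [0.03, -0.02, -0.15, 0],
  [0.08, -0.05, -0.16, 0],
  [0.12, -0.08, -0.16, 0],
  [0.14, -0.09, -0.16, 0],
  [0.14, -0.09, -0.16, 0],
], fingers=215)

```text
time: 5.05
ee_pos: [598.4, 13.0, 227.3]
tcp_rot: [-3.141, 0.001, 0.002]
wrist_force: [0.4, -0.1, 0.0]
width: 31.3
```

```bash
python3 - <<'E'
from h import *
im,cm=look("wrist",[("head_tray_spot",6),("stand48_seat",60),("stand58_seat",60)],"w2")
for d in viewer.boxes_of("wrist","head_tray_spot"): print(d["pixel"],d["p"])
E
```

```text
5.05 [598.4  13.  227.3] [-3.141e+00  1.000e-03  2.000e-03]
head_tray_spot [129.1 276.3] 0.58 [663.2  11.8   6. ]
stand48_seat [157.5 506.6] 0.68 [ 638.7 -212.8   60. ]
stand58_seat [171.   67.5] 0.66 [624.1 218.6  60. ]
[128.8, 304.0] 0.93
```

View pics/w2.png

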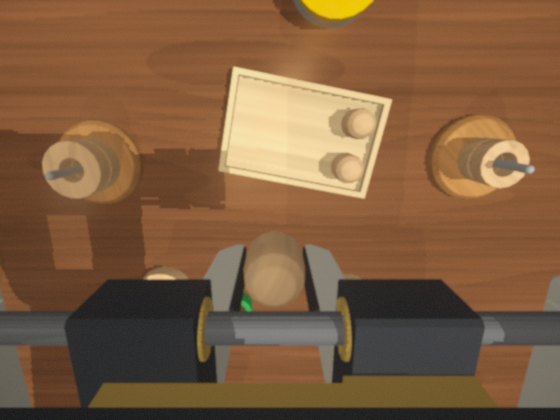

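The head is held. In the tray the two heads stand at right (350,150), and the free middle is about (277,130), which gives (661,11).

>>> drive_tool([
  [0.04, 0.002, 0.03, 0],
  [0.062, 0.002, 0.07, 0],
  [0.062, 0.002, 0.12, 0],
  [0.062, 0.002, 0.15, 0],
  [0.062, 0.002, 0.175, 0],
  [0.062, 0.002, 0.19, 0],
  [0.062, 0.002, 0.196, 0],
  [0.062, 0.002, 0.196, 0],
])

```text
time: 6.1
ee_pos: [657.9, 8.5, 32.1]
tcp_rot: [3.142, -0.0, -0.001]
wrist_force: [-0.1, -0.0, 0.7]
width: 31.8
```

>>> drive_tool([
  [0, 0, 0.001, 0],
  [0, 0, 0.001, 0],
])

```text
time: 6.3
ee_pos: [658.5, 8.7, 32.0]
tcp_rot: [3.142, -0.002, -0.001]
wrist_force: [-0.5, -0.3, -0.6]
width: 31.3
```

>>> drive_tool([
  [0, 0, 0.002, 0],
  [0, 0, 0.002, 0],
  [0, 0, 0.002, 0],
])

```text
time: 6.6
ee_pos: [658.6, 8.7, 29.8]
tcp_rot: [3.141, -0.002, -0.001]
wrist_force: [0.2, -0.6, 5.9]
width: 31.4
```

>>> drive_tool([
  [0, 0, 0, 0],
  [0, 0, 0, 0],
  [0, 0, 0, 0],
  [0, 0, -0.01, 0],
  [0, 0, -0.05, 0],
  [-0.02, 0, -0.1, 0],
  [-0.06, 0.02, -0.15, 0],
  [-0.1, 0.04, -0.19, 0],
], fingers=125)

```text
time: 7.4
ee_pos: [576.9, -21.3, 200.2]
tcp_rot: [3.142, -0.001, 0.0]
wrist_force: [1.0, -0.1, 0.6]
width: 47.4
```

>>> drive_tool([
  [-0.135, 0.058, 0.0, 0],
  [-0.135, 0.058, 0.0, 0],
  [-0.135, 0.058, 0.03, 0],
  [-0.135, 0.058, 0.05, 0],
  [-0.135, 0.058, 0.05, 0],
  [-0.135, 0.058, 0.05, 0],
], fingers=0)

```text
time: 8.0
ee_pos: [443.1, -79.2, 148.8]
tcp_rot: [3.142, -0.001, -0.001]
wrist_force: [0.6, -0.9, 0.8]
width: 90.4
```

```bash
python3 - <<'E'
from h import *
im,cm=look("wrist",[("ring48_centre",33),("ring58_centre",11)],"w3")
look("top",[("head_centre",25)],"t3")
E
```

```text
8.0 [443.1 -79.2 148.8] [ 3.142e+00 -1.000e-03 -1.000e-03]
ring48_centre [196.8 277.1] 0.93 [455.9 -81.1  33. ]
ring58_centre [195.4 277.4] 0.86 [451.9 -81.5  11. ]
ring58_centre [186.1  23.5] 0.55 [460.4 149.4  11. ]
8.15 [443.6 -79.1 148.9] [ 3.141e+00 -1.000e-03  0.000e+00]
head_centre [156.5 276.9] 0.66 [6.584e+02 1.000e-01 2.500e+01]
```

View pics/w3.png

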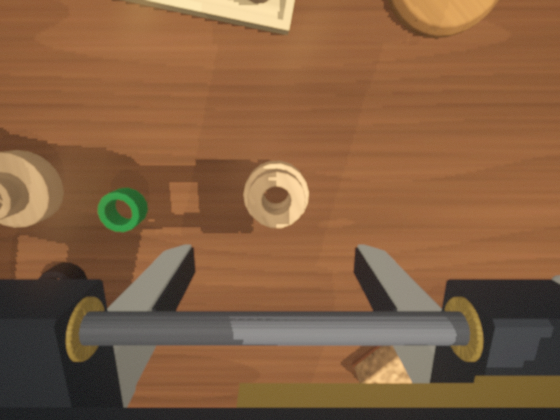

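Ring48, with the head gone, has its bore at (277,197), giving about (456,-81).

>>> drive_tool([
  [0.013, 0.002, 0.03, 0],
  [0.013, 0.002, 0.06, 0],
  [0.013, 0.002, 0.09, 0],
  [0.013, 0.002, 0.103, 0],
  [0.013, 0.002, 0.103, 0],
  [0.013, 0.002, 0.103, 0],
])

```text
time: 8.85
ee_pos: [456.3, -81.3, 45.8]
tcp_rot: [3.141, -0.001, -0.0]
wrist_force: [0.1, -0.1, -0.2]
width: 93.1
```

>>> drive_tool([
  [0, 0, 0, 0],
  [0, 0, 0, 0],
  [0, 0, 0, 0],
  [0, 0, 0, 0],
  [0, 0, 0, 0],
  [0, 0, 0, 0],
], fingers=180)

```text
time: 9.45
ee_pos: [455.6, -81.3, 44.6]
tcp_rot: [-3.142, 0.0, -0.001]
wrist_force: [0.1, -0.5, 0.4]
width: 49.8
```

>>> drive_tool([
  [0, 0, -0.01, 0],
  [0, 0, -0.05, 0],
  [0, 0, -0.1, 0],
  [0.04, 0.04, -0.15, 0],
  [0.08, 0.08, -0.17, 0],
  [0.12, 0.12, -0.17, 0],
  [0.135, 0.132, -0.17, 0],
  [0.135, 0.132, -0.17, 0],
])

```text
time: 10.25
ee_pos: [592.8, -216.4, 214.4]
tcp_rot: [3.141, 0.001, -0.002]
wrist_force: [0.2, 0.4, -0.8]
width: 47.9
```

>>> drive_tool([
  [0, 0, 0, 0],
  [0, 0, 0, 0],
])

```text
time: 10.45
ee_pos: [589.9, -212.8, 214.7]
tcp_rot: [-3.141, 0.0, -0.001]
wrist_force: [-0.4, 0.7, -0.5]
width: 47.7
```

```bash
python3 - <<'E'
from h import *
im,cm=look("wrist",[("stand48_seat",60),("ring48_centre",33)],"w4")
E
```

```text
10.45 [ 589.9 -212.8  214.7] [-3.141e+00  0.000e+00 -1.000e-03]
stand48_seat [153.9 274.7] 0.78 [ 634.4 -212.5   60. ]
ring48_centre [264.8 274.6] 0.72 [ 507.8 -212.5   33. ]
ring48_centre [158.9 278.3] 0.26 [ 626.5 -216.2   33. ]
```

View pics/w4.png

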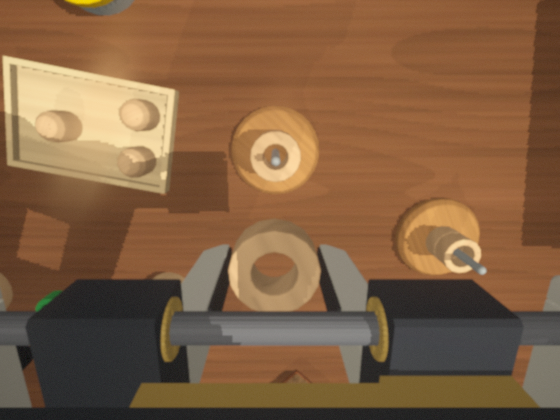

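Stand48's rod tip is at (276,161) and its ring top at (275,154). It measures about 48 mm across, which matches. The right-hand stand is about 36 mm, so it is the 38. The head stands in the tray at (52,127).

```bash
python3 - <<'E'
from h import *
cm=viewer.camera_model("wrist")
print(at_z(cm,(161,276.3),94), at_z(cm,(153.9,274.7),60), at_z(cm,(156,275.5),60),"held",at_z(cm,(264.8,274.6),202), "bore top",at_z(cm,(263,274.5),213))
T=viewer.camera_model("wrist")
E
```

```text
[ 632.22215001 -213.60531659   94.        ] [ 634.4985687  -212.26940277   60.        ] [ 632.54691542 -213.02356748   60.        ] held [ 589.26373985 -212.26120869  202.        ] bore top [ 595.57236347 -212.20156469  213.        ]
```

>>> drive_tool([
  [0.03, 0, 0, 0],
  [0.0425, 0.001, 0.02, 0],
  [0.0425, 0.001, 0.05, 0],
  [0.0425, 0.001, 0.08, 0],
  [0.0425, 0.001, 0.1, 0],
  [0.0425, 0.001, 0.115, 0],
  [0.0425, 0.001, 0.126, 0],
  [0.0425, 0.001, 0.13, 0],
])

```text
time: 11.4
ee_pos: [632.8, -214.1, 84.1]
tcp_rot: [-3.141, 0.0, -0.001]
wrist_force: [-1.0, 0.9, 0.2]
width: 47.3
```

>>> drive_tool([
  [0, 0, 0.001, 0],
  [0, 0, 0.001, 0],
])

```text
time: 11.6
ee_pos: [633.3, -214.5, 84.4]
tcp_rot: [3.141, -0.001, -0.001]
wrist_force: [0.2, 0.6, -0.5]
width: 47.7
```

Nothing has touched yet, so I lower a little more until contact.

>>> drive_tool([
  [0, 0, 0.001, 0],
  [0, 0, 0.002, 0],
  [0, 0, 0.002, 0],
])

```text
time: 11.9
ee_pos: [633.4, -214.6, 82.7]
tcp_rot: [3.141, -0.001, -0.001]
wrist_force: [-2.1, 0.9, 6.3]
width: 47.4
```

>>> drive_tool([
  [0, 0, 0, 0],
  [0, 0, 0, 0],
  [0, 0, 0, 0],
  [0, 0, -0.01, 0],
  [0, 0, -0.05, 0],
  [-0.01, 0, -0.1, 0],
  [-0.04, -0.0, -0.13, 0],
  [-0.043, 0.0, -0.13, 0],
], fingers=90)

```text
time: 12.7
ee_pos: [589.6, -214.9, 218.3]
tcp_rot: [3.138, -0.007, -0.001]
wrist_force: [0.4, 0.8, 1.0]
width: 59.9
```

```bash
python3 - <<'E'
from h import *
im,cm=look("wrist",[("ring48_centre",71),("stand48_seat",82)],"w5")
E
```

```text
12.7 [ 589.6 -214.9  218.3] [ 3.138e+00 -7.000e-03 -1.000e-03]
ring48_centre [158.8 275.2] 0.57 [ 631.5 -215.6   71. ]
stand48_seat [156.3 272.9] 0.69 [ 635.  -213.6   82. ]
```

>>> drive_tool([
  [-0.15, -0.133, 0.0, 0],
  [-0.15, -0.133, 0.0, 0],
  [-0.15, -0.133, 0.0, 0],
  [-0.15, -0.133, 0.03, 0],
  [-0.15, -0.133, 0.06, 0],
  [-0.15, -0.133, 0.06, 0],
  [-0.15, -0.133, 0.06, 0],
], fingers=0)

```text
time: 13.55
ee_pos: [440.5, -81.4, 151.6]
tcp_rot: [-3.141, 0.002, -0.0]
wrist_force: [0.1, 0.6, 0.8]
width: 92.7
```

```bash
python3 - <<'E'
from h import *
im,cm=look("wrist",[("ring58_centre",11)],"w6")
a=cv2.imread("pics/w5.png")[40:330,100:480]; b=cv2.imread("pics/w6.png")[40:330,100:480]
cv2.imwrite("pics/c56.png",np.hstack([a,b]))
E
```

```text
13.55 [440.5 -81.4 151.6] [-3.141e+00  2.000e-03 -0.000e+00]
ring58_centre [189.8 271.3] 0.85 [453.6 -78.   11. ]
```

View pics/c56.png

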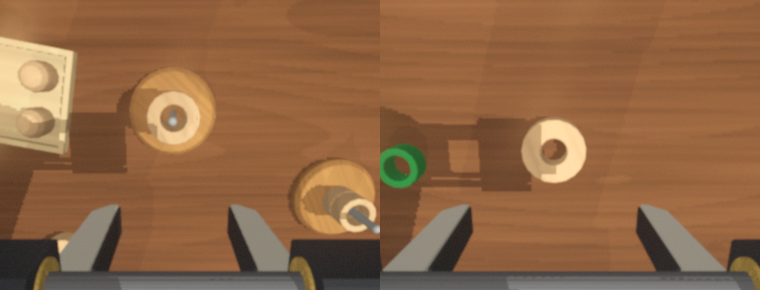

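Left: ring48 sits concentric round the rod. Right: ring58 alone, with its bore at full-image (274,191), giving about (455,-79).

>>> drive_tool([
  [0.0145, -0.002, 0.04, 0],
  [0.0145, -0.002, 0.08, 0],
  [0.0145, -0.002, 0.11, 0],
  [0.0145, -0.002, 0.127, 0],
  [0.0145, -0.002, 0.129, 0],
  [0.0145, -0.002, 0.129, 0],
])

```text
time: 14.25
ee_pos: [455.5, -79.8, 23.5]
tcp_rot: [3.142, -0.0, -0.001]
wrist_force: [-0.1, -0.2, 0.5]
width: 93.1
```

>>> drive_tool([
  [0, 0, 0, 0],
  [0, 0, 0, 0],
  [0, 0, 0, 0],
  [0, 0, 0, 0],
  [0, 0, 0, 0],
  [0, 0, 0, 0],
], fingers=150)

```text
time: 14.85
ee_pos: [454.7, -79.3, 22.9]
tcp_rot: [3.141, -0.0, -0.001]
wrist_force: [-0.6, 0.5, 3.6]
width: 58.0
```

>>> drive_tool([
  [0, 0, -0.01, 0],
  [0, 0, -0.05, 0],
  [0, 0, -0.1, 0],
  [0, 0, -0.15, 0],
  [0.02, -0.03, -0.185, 0],
  [0.05, -0.07, -0.195, 0],
  [0.08, -0.11, -0.195, 0],
  [0.11, -0.15, -0.195, 0],
])

```text
time: 15.65
ee_pos: [564.9, 71.5, 219.1]
tcp_rot: [-3.141, -0.002, -0.001]
wrist_force: [-0.2, -0.3, -0.5]
width: 57.9
```

>>> drive_tool([
  [0.025, -0.147, 0, 0],
  [0.025, -0.147, 0, 0],
  [0.025, -0.147, 0, 0],
  [0.025, -0.147, 0, 0],
  [0.025, -0.147, 0, 0],
  [0.025, -0.147, 0, 0],
])

```text
time: 16.25
ee_pos: [589.0, 216.0, 217.9]
tcp_rot: [3.141, -0.0, -0.001]
wrist_force: [0.1, -1.3, -0.8]
width: 58.3
```

```bash
python3 - <<'E'
from h import *
im,cm=look("wrist",[("stand58_seat",60),("stand68_seat",60),("ring58_centre",204)],"w7")
E
```

```text
16.25 [589.  216.  217.9] [ 3.141e+00 -0.000e+00 -1.000e-03]
stand58_seat [164.4 273.5] 0.69 [623.3 217.3  60. ]
stand68_seat [282.8  96.7] 0.72 [497.4 405.4  60. ]
ring58_centre [267.8 272.3] 0.71 [586.2 217.5 204. ]
```

View pics/w7.png

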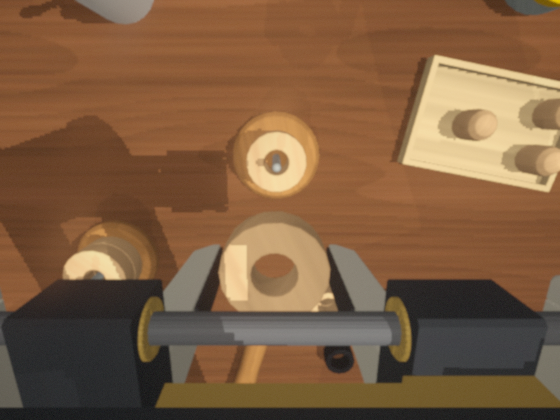

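Stand58 has its ring top centred at (276,162), about 57 mm across, and its rod tip at (276,168). The left stand is the larger one, the 68.

```bash
python3 - <<'E'
from h import *
cm=viewer.camera_model("wrist")
print(at_z(cm,(168,276.5),94), at_z(cm,(161.5,276),60),at_z(cm,(267.8,272.3),206.5))
E
```

```text
[625.16731865 214.31777851  94.        ] [626.2657305  214.61445884  60.        ] [587.57335491 217.15881129 206.5       ]
```

>>> drive_tool([
  [0.03, 0.0015, 0, 0],
  [0.037, 0.0015, 0.02, 0],
  [0.037, 0.0015, 0.05, 0],
  [0.037, 0.0015, 0.08, 0],
  [0.037, 0.0015, 0.1, 0],
  [0.037, 0.0015, 0.117, 0],
  [0.037, 0.0015, 0.128, 0],
  [0.037, 0.0015, 0.132, 0],
])

```text
time: 17.25
ee_pos: [626.0, 214.8, 84.8]
tcp_rot: [3.141, 0.001, -0.001]
wrist_force: [-0.3, 0.1, -0.6]
width: 58.1
```

>>> drive_tool([
  [0, 0, 0.001, 0],
  [0, 0, 0.002, 0],
  [0, 0, 0.002, 0],
])

```text
time: 17.55
ee_pos: [626.4, 215.3, 84.4]
tcp_rot: [-3.141, -0.001, -0.001]
wrist_force: [-0.4, 1.0, -0.0]
width: 58.1
```

>>> drive_tool([
  [0, 0, 0.001, 0],
  [0, 0, 0.002, 0],
  [0, 0, 0.002, 0],
])

```text
time: 17.85
ee_pos: [626.4, 215.3, 82.8]
tcp_rot: [-3.141, -0.001, -0.001]
wrist_force: [-3.8, -1.2, 8.6]
width: 58.1
```

>>> drive_tool([
  [0, 0, 0, 0],
  [0, 0, 0, 0],
  [0, 0, 0, 0],
  [0, 0, -0.01, 0],
  [0, 0, -0.05, 0],
  [-0.01, 0, -0.1, 0],
  [-0.04, -0.0, -0.13, 0],
  [-0.043, 0.0, -0.13, 0],
], fingers=65)

```text
time: 18.65
ee_pos: [582.7, 215.7, 218.2]
tcp_rot: [-3.139, -0.007, -0.0]
wrist_force: [0.7, 0.3, 0.4]
width: 69.2
```

```bash
python3 - <<'E'
from h import *
im,cm=look("wrist",[("ring58_centre",71),("stand58_seat",82)],"w8")
E
```

```text
18.65 [582.7 215.7 218.2] [-3.139 -0.007 -0.   ]
ring58_centre [162.3 272.1] 0.72 [621.4 218.7  71. ]
stand58_seat [157.  272.7] 0.57 [627.5 218.1  82. ]
```

>>> drive_tool([
  [-0.14, 0.064, 0.0, 0],
  [-0.14, 0.064, 0.0, 0],
  [-0.14, 0.064, 0.0, 0],
  [-0.14, 0.064, 0.03, 0],
  [-0.14, 0.064, 0.055, 0],
  [-0.14, 0.064, 0.055, 0],
  [-0.14, 0.064, 0.055, 0],
], fingers=60)

```text
time: 19.5
ee_pos: [443.2, 151.2, 156.3]
tcp_rot: [3.141, 0.002, -0.001]
wrist_force: [-0.4, 0.9, 0.5]
width: 70.9
```

```bash
python3 - <<'E'
from h import *
im,cm=look("wrist",[("ring68_centre",11),("ring38_centre",33)],"w9")
a=cv2.imread("pics/w8.png")[40:330,100:480]; b=cv2.imread("pics/w9.png")[40:330,100:480]
cv2.imwrite("pics/c89.png",np.hstack([a,b]))
E
```

```text
19.5 [443.2 151.2 156.3] [ 3.141e+00  2.000e-03 -1.000e-03]
ring68_centre [185.4 271.6] 0.63 [459.4 154.2  11. ]
ring38_centre [192.3 270.2] 0.73 [457.9 155.2  33. ]
ring38_centre [276.2 290.6] 0.67 [377.4 136.4  33. ]
ring38_centre [203.4 369.5] 0.66 [448.   68.4  33. ]
```

View pics/c89.png

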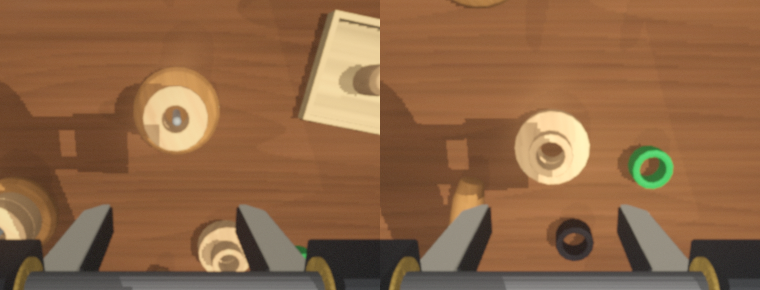

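Left: ring58 is concentric on its rod. Right: the pale ring38 on ring68 is at full-image (272,192). The green ring (372,207) and black ring (294,280) lie clear of the fingers.

>>> drive_tool([
  [0.016, -0.003, 0.03, 0],
  [0.016, -0.003, 0.06, 0],
  [0.016, -0.003, 0.09, 0],
  [0.016, -0.003, 0.108, 0],
  [0.016, -0.003, 0.11, 0],
  [0.016, -0.003, 0.11, 0],
])

```text
time: 20.25
ee_pos: [459.5, 154.4, 47.3]
tcp_rot: [-3.142, -0.0, -0.001]
wrist_force: [-0.5, 0.5, 0.8]
width: 70.7
```

>>> drive_tool([
  [0, 0, 0, 0],
  [0, 0, 0, 0],
  [0, 0, 0, 0],
  [0, 0, 0, 0],
  [0, 0, 0, 0],
  [0, 0, 0, 0],
], fingers=205)

```text
time: 20.85
ee_pos: [459.2, 154.3, 46.9]
tcp_rot: [-3.141, -0.0, -0.001]
wrist_force: [-1.1, 0.1, 3.4]
width: 38.0
```

>>> drive_tool([
  [0, 0, -0.01, 0],
  [0, 0, -0.05, 0],
  [0, 0, -0.1, 0],
  [0, 0, -0.15, 0],
  [0.0, 0.04, -0.17, 0],
  [0.01, 0.08, -0.17, 0],
  [0.02, 0.12, -0.17, 0],
  [0.02, 0.16, -0.17, 0],
])

```text
time: 21.65
ee_pos: [479.2, -7.3, 217.4]
tcp_rot: [3.142, -0.001, -0.0]
wrist_force: [0.4, 0.5, -0.2]
width: 38.3
```

>>> drive_tool([
  [0.02, 0.395, 0, 0],
  [0.02, 0.395, 0, 0],
  [0.02, 0.395, 0, 0],
  [0.02, 0.395, 0, 0],
  [0.02, 0.395, 0, 0],
  [0.02, 0.395, 0, 0],
  [0.02, 0.395, 0, 0],
  [0.02, 0.395, 0, 0],
])

```text
time: 22.45
ee_pos: [498.2, -403.2, 217.2]
tcp_rot: [3.141, -0.0, -0.001]
wrist_force: [0.9, 0.3, 0.5]
width: 38.1
```

```bash
python3 - <<'E'
from h import *
im,cm=look("wrist",[("stand38_seat",60),("ring38_centre",204)],"w10")
E
```

```text
22.45 [ 498.2 -403.2  217.2] [ 3.141e+00 -0.000e+00 -1.000e-03]
stand38_seat [166.4 272.1] 0.67 [ 530.7 -400.5   60. ]
ring38_centre [270. 275.] 0.64 [ 494.5 -403.1  204. ]
```

View pics/w10.png

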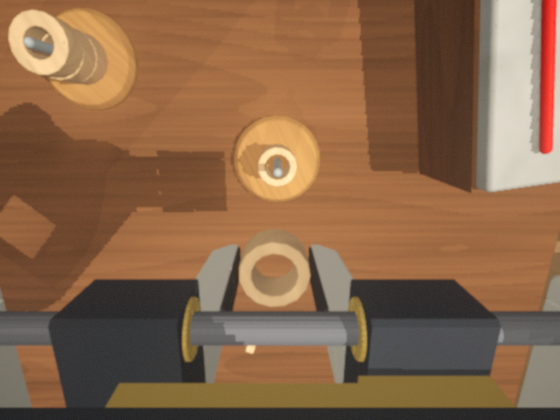

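The stand38 rod tip is at (278,174) and its ring top at (277,167). The held pale ring38 is at about (275,268).

```bash
python3 - <<'E'
from h import *
cm=viewer.camera_model("wrist")
print(at_z(cm,(174,278),94), at_z(cm,(167,277.5),60))
im=cv2.imread("pics/w10.png")
t=np.linspace(0,2*np.pi,60)
for dx,c in [(0,(0,0,255)),(-4,(255,0,0))]:
    for r in (19,12):
        P=[proj(cm,(498.2+dx+r*np.cos(a),-403+r*np.sin(a),214.3))[::-1] for a in t]
        cv2.polylines(im,[np.round(np.array(P)*16).astype(int)],True,c,1,cv2.LINE_AA,4)
cv2.imwrite("pics/ov.png",cv2.resize(im[220:330,200:350],None,fx=4,fy=4))
E
```

```text
[ 529.10059394 -405.3334831    94.        ] [ 530.00848073 -405.1671048    60.        ]
```

View pics/ov.png

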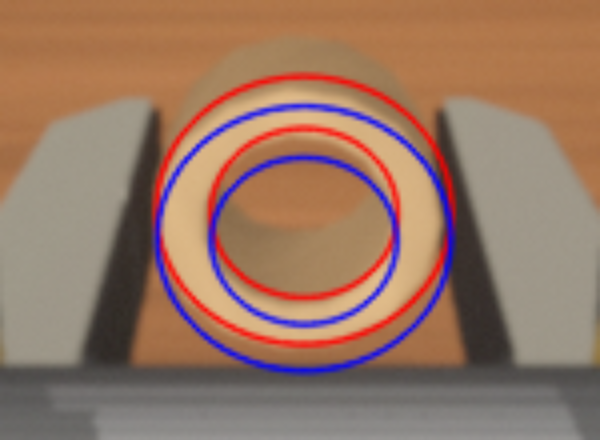

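The overlay shows the held ring about 1 mm behind the TCP. The target is (529.5,-405).

>>> drive_tool([
  [0.025, 0.002, 0, 0],
  [0.032, 0.002, 0.02, 0],
  [0.032, 0.002, 0.05, 0],
  [0.032, 0.002, 0.08, 0],
  [0.032, 0.002, 0.1, 0],
  [0.032, 0.002, 0.115, 0],
  [0.032, 0.002, 0.126, 0],
  [0.032, 0.002, 0.13, 0],
])

```text
time: 23.4
ee_pos: [530.7, -402.3, 86.2]
tcp_rot: [-3.141, 0.0, -0.0]
wrist_force: [0.1, -0.4, 0.0]
width: 38.1
```

>>> drive_tool([
  [0, 0, 0.001, 0],
  [0, 0, 0.002, 0],
  [0, 0, 0.002, 0],
])

```text
time: 23.7
ee_pos: [530.9, -403.0, 85.4]
tcp_rot: [3.141, -0.001, -0.001]
wrist_force: [0.1, 0.7, -0.1]
width: 38.5
```

>>> drive_tool([
  [0, 0.0015, 0, 0],
  [0, 0.0015, 0.001, 0],
  [0, 0.0015, 0.002, 0],
  [0, 0.0015, 0.002, 0],
])

```text
time: 24.1
ee_pos: [531.0, -404.7, 84.8]
tcp_rot: [3.14, -0.001, -0.001]
wrist_force: [-6.5, 3.8, 16.2]
width: 38.3
```

Contact, so I release, back off and look.

>>> drive_tool([
  [0, 0, 0, 0],
  [0, 0, 0, 0],
  [0, 0, 0, 0],
  [0, 0, -0.01, 0],
  [0, 0, -0.05, 0],
  [-0.01, 0, -0.1, 0],
  [-0.04, -0.0, -0.13, 0],
  [-0.043, 0.0, -0.13, 0],
], fingers=115)

```text
time: 24.9
ee_pos: [486.9, -405.3, 219.2]
tcp_rot: [3.136, -0.005, -0.001]
wrist_force: [-0.0, 0.6, 0.2]
width: 51.3
```

```bash
python3 - <<'E'
from h import *
im,cm=look("wrist",[("ring38_centre",71),("stand38_seat",82)],"w11")
E
```

```text
24.9 [ 486.9 -405.3  219.2] [ 3.136e+00 -5.000e-03 -1.000e-03]
ring38_centre [157.9 272.6] 0.97 [ 529.3 -403.9   71. ]
stand38_seat [155.7 270.6] 0.89 [ 532.5 -402.2   82. ]
```

>>> drive_tool([
  [-0.044, -0.39, 0, 0],
  [-0.044, -0.39, 0, 0],
  [-0.044, -0.39, 0, 0],
  [-0.044, -0.39, 0, 0],
  [-0.044, -0.39, 0, 0],
  [-0.044, -0.39, 0, 0],
  [-0.044, -0.39, 0, 0],
  [-0.044, -0.39, 0, 0],
], fingers=25)

```text
time: 25.85
ee_pos: [443.3, -11.8, 211.4]
tcp_rot: [-3.141, 0.002, 0.0]
wrist_force: [1.0, -1.3, -1.0]
width: 83.8
```

>>> drive_tool([
  [-0.0, -0.165, 0, 0],
  [-0.0, -0.165, 0, 0],
  [-0.0, -0.165, 0.02, 0],
  [-0.0, -0.165, 0.04, 0],
  [-0.0, -0.165, 0.06, 0],
  [-0.0, -0.165, 0.06, 0],
])

```text
time: 26.45
ee_pos: [442.6, 151.4, 148.7]
tcp_rot: [3.14, 0.006, 0.001]
wrist_force: [0.3, -0.7, -0.6]
width: 83.9
```

```bash
python3 - <<'E'
from h import *
im,cm=look("wrist",[("ring68_centre",11)],"w12")
a=cv2.imread("pics/w11.png")[40:330,100:480]; b=cv2.imread("pics/w12.png")[40:330,100:480]
cv2.imwrite("pics/c1112.png",np.hstack([a,b]))
E
```

```text
26.45 [442.6 151.4 148.7] [3.14e+00 6.00e-03 1.00e-03]
ring68_centre [186.4 274.9] 0.61 [458.9 151.2  11. ]
```

View pics/c1112.png

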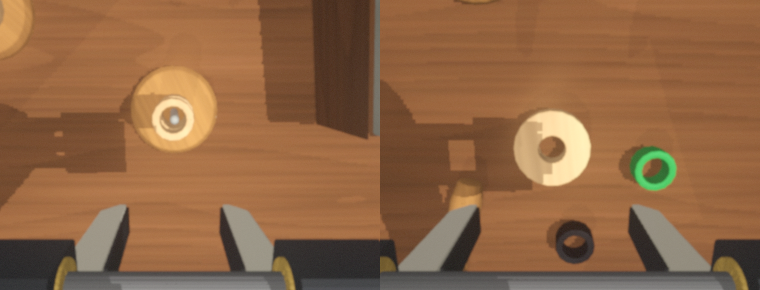

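Ring38 is concentric on its rod. Ring68 is now bare at full-image (272,188), giving about (459,153). The green ring (375,209) is about 7 mm clear of the finger's path.

>>> drive_tool([
  [0.0165, -0.0015, 0.04, 0],
  [0.0165, -0.0015, 0.08, 0],
  [0.0165, -0.0015, 0.1, 0],
  [0.0165, -0.0015, 0.12, 0],
  [0.0165, -0.0015, 0.126, 0],
  [0.0165, -0.0015, 0.126, 0],
], fingers=33)

```text
time: 27.15
ee_pos: [460.8, 152.0, 26.9]
tcp_rot: [3.142, 0.0, -0.001]
wrist_force: [0.5, 0.4, 0.6]
width: 81.0
```

>>> drive_tool([
  [0, 0, 0, 0],
  [0, 0, 0, 0],
  [0, 0, 0, 0],
  [0, 0, 0, 0],
  [0, 0, 0, 0],
], fingers=130)

```text
time: 27.65
ee_pos: [461.3, 152.4, 27.9]
tcp_rot: [-3.141, -0.002, -0.001]
wrist_force: [-1.1, -2.3, 7.2]
width: 67.3
```

>>> drive_tool([
  [0, 0, -0.01, 0],
  [0, 0, -0.05, 0],
  [0, 0, -0.1, 0],
  [0, 0, -0.15, 0],
  [0.0, -0.04, -0.185, 0],
  [0.0, -0.08, -0.195, 0],
  [0.0, -0.12, -0.195, 0],
  [0.0, -0.16, -0.195, 0],
])

```text
time: 28.45
ee_pos: [460.4, 313.9, 223.3]
tcp_rot: [-3.141, -0.002, -0.001]
wrist_force: [0.5, -0.3, -0.4]
width: 67.1
```

>>> drive_tool([
  [-0.0, -0.095, 0, 0],
  [-0.0, -0.095, 0, 0],
  [-0.0, -0.095, 0, 0],
  [-0.0, -0.095, 0, 0],
  [-0.0, -0.095, 0, 0],
])

```text
time: 28.95
ee_pos: [460.8, 406.5, 222.1]
tcp_rot: [3.142, -0.0, -0.001]
wrist_force: [-0.1, -0.7, -1.0]
width: 66.8
```

```bash
python3 - <<'E'
from h import *
im,cm=look("wrist",[("stand68_seat",60),("ring68_centre",206)],"w13")
E
```

```text
28.95 [460.8 406.5 222.1] [ 3.142e+00 -0.000e+00 -1.000e-03]
stand68_seat [159.  275.5] 0.93 [499.7 405.9  60. ]
ring68_centre [262.4 276.2] 0.97 [460.2 405.8 206. ]
```

View pics/w13.png

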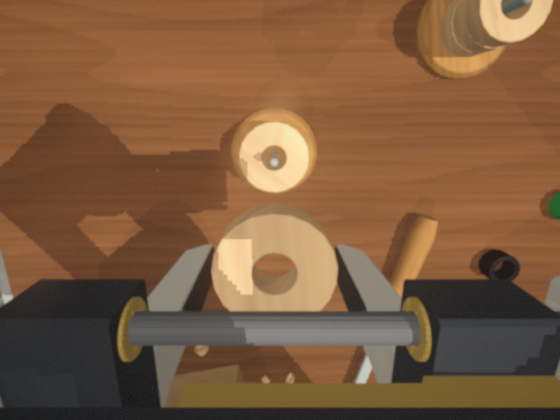

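Stand68 has its rod tip at (274,161) and ring top at (275,157). Ring68 is held level.

```bash
python3 - <<'E'
from h import *
cm=viewer.camera_model("wrist")
print(at_z(cm,(161.5,274.2),94), at_z(cm,(157,275),60),at_z(cm,(159,275.5),60))
E
```

```text
[501.97537706 406.9248504   94.        ] [501.87894401 406.22008922  60.        ] [499.9662665 405.7387484  60.       ]
```

>>> drive_tool([
  [0.03, 0, 0, 0],
  [0.042, 0, 0.02, 0],
  [0.042, 0, 0.05, 0],
  [0.042, 0, 0.08, 0],
  [0.042, 0, 0.1, 0],
  [0.042, 0, 0.115, 0],
  [0.042, 0, 0.126, 0],
  [0.042, 0, 0.13, 0],
])

```text
time: 29.9
ee_pos: [502.7, 406.9, 91.0]
tcp_rot: [3.141, 0.0, -0.001]
wrist_force: [-0.2, -0.5, -0.3]
width: 67.1
```

>>> drive_tool([
  [0, 0, 0.001, 0],
  [0, 0, 0.002, 0],
  [0, 0, 0.002, 0],
])

```text
time: 30.2
ee_pos: [503.0, 407.4, 90.3]
tcp_rot: [-3.141, -0.001, -0.001]
wrist_force: [0.1, 0.5, -0.7]
width: 67.3
```

>>> drive_tool([
  [0, 0, 0.001, 0],
  [0, 0, 0.002, 0],
  [0, 0, 0.003, 0],
  [0, 0, 0.003, 0],
])

```text
time: 30.6
ee_pos: [502.9, 407.4, 87.9]
tcp_rot: [-3.141, -0.001, -0.001]
wrist_force: [-5.2, -3.3, 10.4]
width: 67.4
```

>>> drive_tool([
  [0, 0, 0, 0],
  [0, 0, 0, 0],
  [0, 0, 0, 0],
  [0, 0, -0.01, 0],
  [0, 0, -0.05, 0],
  [-0.01, 0, -0.1, 0],
  [-0.04, -0.0, -0.13, 0],
  [-0.043, 0.0, -0.13, 0],
], fingers=40)

```text
time: 31.4
ee_pos: [459.0, 408.3, 223.2]
tcp_rot: [-3.136, -0.006, 0.0]
wrist_force: [0.2, 0.1, -0.4]
width: 78.4
```

```bash
python3 - <<'E'
from h import *
look("wrist",[("ring68_centre",71),("stand68_seat",82)],"w14")
look("scene",[("ring38_centre",71),("ring48_centre",71),("ring58_centre",71),("ring68_centre",71),("head_centre",25)],"s14")
a=cv2.imread("pics/w14.png")[60:260,150:400]; b=cv2.imread("pics/s14.png")[110:370,60:410]
cv2.imwrite("pics/c14.png",np.hstack([cv2.resize(a,(400,320)),np.zeros((320,0,3),np.uint8),cv2.resize(b,(400,320))]))
E
```

```text
31.4 [459.  408.3 223.2] [-3.136 -0.006  0.   ]
ring68_centre [158.5 279.4] 0.83 [500.4 404.9  71. ]
stand68_seat [156.3 278.3] 0.69 [503.6 406.   82. ]
31.55 [459.6 407.2 216.5] [ 3.142 -0.    -0.   ]
ring38_centre [311.3  94.6] 0.9 [ 530.4 -405.8   71. ]
ring38_centre [203.4 266.3] 0.67 [502.3   5.1  71. ]
ring38_centre [250.6 318.3] 0.63 [681.3 -23.5  71. ]
ring38_centre [176.7 270.3] 0.62 [431.1  83.2  71. ]
ring58_centre [189.8 372.6] 0.72 [627.5 218.6  71. ]
ring68_centre [138.4 375.9] 0.63 [485.9 420.8  71. ]
head_centre [289. 226.] 0.67 [ 603.8 -190.7   25. ]
head_centre [255.2 319.9] 0.58 [661.2   8.   25. ]
```

View pics/c14.png

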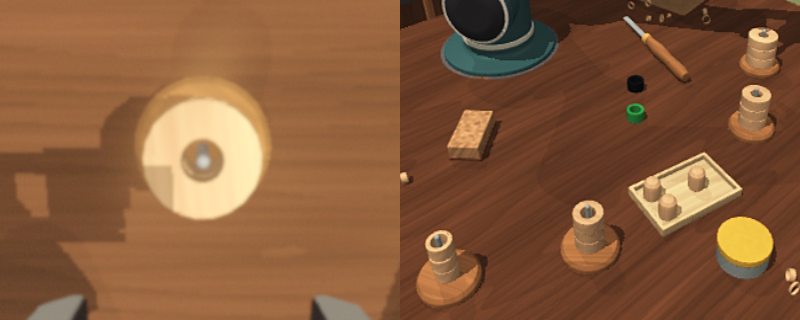

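All four stacks are three rings high and level. The head stands upright in the tray's free end, at right (697,178). The black and green rings are untouched.

```bash
python3 -c "
from station import arm
print(arm.observe()['wrist_force'],arm.job_done())"
```

```text
the job is handed in; nothing more can be done
[0.18690658 0.33565895 0.45055017] None
```

Both piles are apart and every part is put away. The job was handed in at about 32 s on the robot clock, with the gripper clear of everything.

- **Rings:** the 48, 58, 38 and 68 mm rings each went onto the rod of the stand with rings of their size. I lowered each one until the wrist felt light contact, 6 to 17 N at most, before letting go. In close wrist pictures each sits concentric round its rod, and the last scene picture shows four level stacks of three.
- **Head:** it stands upright in the free end of the tray, measured at about (661, 8) mm against a spot estimate of about (661, 11) mm.
- **Look-alikes:** I did not touch the black or green small rings.

**Checks that disagreed:**
- **Scene camera network:** it put ring68 about 20 mm from where the wrist camera saw it, and its first detections of the stands were off by a similar amount. I went by the wrist camera.
- **Ring48:** the last scene check missed it. It reported a head at stand48 that the picture does not show.
- **Ring68 grasp:** I gripped it about 5 mm higher than intended. It held level and seated normally.

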